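# Turn round the queue of test samples

### The job

Move the four samples from the aluminium rack to the empty wooden rack in reverse order, so that they come up for testing from the other end: the sample from the leftmost pocket goes into the rightmost one, the second from the left into the second from the right, and so on (left and right as you see them from the robot). Set each one down gently without dropping it, upright on the floor of its own pocket and near the middle of it.

Things in the scene. Friction and masses are not known exactly. Their poses are not given: they have to be found in the camera images.
- full_rack: flat aluminium rack, fixed to the worktop, 90 (x) x 340 (y) x 14 (z) mm, with a row of four square pockets 70 x 70 mm, 7 mm deep, a cork mat in each; at the start it holds the four samples. Origin: centre of the underside, on the worktop. Its y axis runs along the row, toward the left as the robot sees it; pocket centres at x = 0, y = +126, +42, -42, -126 mm. The rack may lie nearer to or farther from the robot than the wooden one, turned by up to 7 degrees
- empty_rack: flat light-wood rack of the same size and form, fixed to the worktop, empty at the start and without mats: 90 (x) x 340 (y) x 14 (z) mm, four square pockets 70 x 70 mm, 7 mm deep, so the pocket floors lie 7 mm above the worktop. Origin: centre of the underside. Its y axis runs along the row, toward the left as the robot sees it; pocket centres at x = 0, y = +126, +42, -42, -126 mm. Turned by up to 7 degrees
- mortar_cube: plain grey hardened mortar cube, 40 x 41 x 40 mm high, sides along its x and y axes; grasp it across two opposite side faces. Origin: centre of the underside; z up. It starts standing on a cork mat in one pocket of the aluminium rack, its underside 10 mm above the worktop
- crucible: small pale (white to light grey) open porcelain cup, round, 44 mm wide at the rim, tapering to a 25 mm foot, 37 mm high; its upper 14 mm (23 to 37 mm above the underside) are nearly straight, 40 to 44 mm wide: grasp it there. Origin: centre of the underside; z up. It starts standing on a cork mat in one pocket of the aluminium rack, its underside 10 mm above the worktop
- stoppered_bottle: small round clear-glass weighing bottle with a knobbed glass stopper (which stays fixed to it), 64 mm high; body 40 mm wide up to 45 mm above the underside: grasp it there. Origin: centre of the underside; z up. It starts standing on a cork mat in one pocket of the aluminium rack, its underside 10 mm above the worktop
- lidded_tin: round white-lidded aluminium tin, 58 mm high, 52 mm wide up to 38 mm above the underside (grasp it there), its lid 54 mm wide; the lid stays fixed. Origin: centre of the underside; z up. It starts standing on a cork mat in one pocket of the aluminium rack, its underside 10 mm above the worktop
- mat_mortar_cube: thin square cork mat, 66 x 66 x 3 mm, fixed in a pocket of the aluminium rack: the one on which the mortar cube stands at the start (the four mats look alike). It stays there, so it tells from which pocket that sample came. Origin: centre of its underside, 7 mm above the worktop
- mat_crucible: thin square cork mat, 66 x 66 x 3 mm, fixed in a pocket of the aluminium rack: the one on which the crucible stands at the start (the four mats look alike). It stays there, so it tells from which pocket that sample came. Origin: centre of its underside, 7 mm above the worktop
- mat_stoppered_bottle: thin square cork mat, 66 x 66 x 3 mm, fixed in a pocket of the aluminium rack: the one on which the stoppered bottle stands at the start (the four mats look alike). It stays there, so it tells from which pocket that sample came. Origin: centre of its underside, 7 mm above the worktop
- mat_lidded_tin: thin square cork mat, 66 x 66 x 3 mm, fixed in a pocket of the aluminium rack: the one on which the lidded tin stands at the start (the four mats look alike). It stays there, so it tells from which pocket that sample came. Origin: centre of its underside, 7 mm above the worktop
Not all that is in view belongs to the job. What is shaped like the stoppered_bottle but pink or red is not meant.

How it is judged:
By the outcome, as a careful person would: the job done as asked, in the order asked, and still so for the second after the job is handed in, with the robot touching nothing.
It also fails if it takes over 96 s, if anything falls off the work surface, if the arm or the gripper's body presses on something with over 40 N, if the wrist force passes 120 N, or if a joint passes its speed limit or range.

### The arm

A 7-joint arm with a two-finger parallel gripper is mounted at the origin on a cart in front of the work surface, level with it; the furniture and walls round the work are solid. World frame = base frame: x ahead of the robot, y to its left, z up, the work surface at z = 0. Lengths are in m, angles in rad, forces in N, time in s.
With the tool pointing down it reaches from about 0.425 to 1.025 m from the base axis. Payload 9.4 kg.
Tool frame: the origin (TCP) lies at the very end of the fingers, on their centre line; the grasp point (between the pads) lies 19 mm behind it; z points along the fingers, y is the line along which they close (so a half turn about z gives the same grasp; the last joint's range is limited). The gripper opens to 85 mm and grips with 20 to 120 N. Pads are 22 mm wide; open, the fingers measure 114 mm over their backs; the gripper's body (76 mm by 85 mm) begins 54 mm behind the grasp point. The pads swing forward as they close: fully open they stand 13 mm farther back than shut.
Start: joints at [-1.243, 0.599, -0.003, 1.599, 0.002, 0.943, -0.08], TCP at [0.286, 0.666, 0.231] pointing down, gripper open.
Joint ranges: [-2.57, 2.57], [-0.35, 1.97], [-1.29, 1.29], [0.11, 2.56], [-1.05, 4.19], [0.11, 1.86], [-2.63, 2.63]. Speed limits (rad/s): [2.22, 2.22, 3.01, 3.01, 3.14, 3.14, 3.14].

### API

Orientations are given as [roll, pitch, yaw] about the fixed x, y, z axes, in that order (R = Rz(yaw) Ry(pitch) Rx(roll)).
In Python, from rig import env, grab_frame, camera_params, order, nets gives the robot as it stands. The module is installed in compiled form; this text tells all that it offers.
- The arm moves only by the tool play_rows, never from a script. Its argument "increments" is a list of rows, each a list of 3 entries, a list of its own where there are three numbers: the closure, from 0 (fully open) to 1 (shut), then the shift along the tool's x, y, z in units of 1000 mm (1.0 is 1000 mm), then the turn, a rotation vector about the tool's x, y, z in units of 1.5 rad (1.0 is 1.5 rad). In form: [[fingers, [x, y, z], [ax, ay, az]], ...]. A call has 1 to 5 rows; each row shifts and turns the commanded pose from where the row before left it, along the tool's axes as they then stand; what a row does not reach is not made up. A row lasts 1/12 s, in which the tool goes at most 41.7 mm and 7.16 degrees, less where a joint would pass 70% of its speed; a pose out of reach is approached as far as the arm can. A call with a number of a shift or a turn outside -1 to 1 is refused whole. A call with a gripper value outside its range is refused whole. The fingers move at their own pace and stop on an object; "squeeze" is the grip in N (left out, the last holds). Time passes only in rows, so rows that do not move let the fingers close. It gives the time, the measured TCP pose, the force, the opening and the grip force at its end, in the units of the state.
- env.get_obs(): the state, without advancing time (a new reading comes with each control period).
- grab_frame(name): name is "scene" or "top" or "wrist"; returns the picture (400x640x3 uint8, red, green, blue); there is no depth.
- camera_params(name): a dict with "fov_y" (degrees; the focal length in pixels is half the picture's height over the tangent of half this angle, whatever the lens; pixels are square), "cx", "cy" (the principal point, pixels), "dist_coeffs" ([k1, k2, p1, p2, k3] as OpenCV has them; the pictures are not rectified), "extrinsics" (4x4, takes a point from camera to world coordinates). Camera axes: x right, y down, z forward; pixel columns grow to the right and rows downward; lengths in m; the calibration is good to about 2 mm. A picture is of the moment at which its call begins: read the wrist's pose just before it. camera_params takes no time and is no camera call; for the wrist camera it gives the pose at the moment of the call.
- order.finish_job(): hands the job in; it is judged then, once.
Trained networks look in the newest picture that a camera, given by its name, has taken for a name from the list of things; names that differ only in an ending like _2 or _b are one class to them, and where a whole thing is asked for, a point or a joint stands for the part that bears it (a point fixed in the world has none). Each returns a list of dicts, best first, with "confidence" (0 to 1); they miss things now and then, are a little off and sometimes report something else, mostly with a low value. They report only what shows in the picture. A call takes as long as a camera call. They do not tell look-alikes from the thing itself.
- nets.recognise(label, camera): "position" ([x, y, z] in m, in the coordinates of the camera as it stood for that picture, good to about 4 mm: the middle of the surface that is visible of it).
- nets.place_of(label, camera): "position" ([x, y, z] in m, in the coordinates of the camera as it stood for that picture, good to about 4 mm: a listed point, or the origin of a listed thing).
The state is a dict: "time_s": time; "joint_positions": joint angles; "dq": joint speeds; "joint_efforts": joint torques, N m; "ee_pos": TCP position; "eef_rot": TCP orientation; "ft_force": force on the tool from outside, world axes, zero at the start; "moment": the same for the moment, N m; "width": finger opening in m; "gripper_force": force on a finger pad.
Only numpy, scipy, OpenCV 4.12 (cv2) and the standard library are available. Lean on these libraries where they do the work, as an engineer would, in place of code of your own. Each camera call takes 0.05 s, during which the arm holds its last target. There are 200 camera calls.

## Working session

There is one attempt and no reset: what is moved stays moved. The work goes in short steps, Python scripts to look and compute and a tool call to move; the robot and the scene stay as the last step left them, time stands still between calls to the robot, and variables do not carry over. Pictures are saved under pics/ and viewed, at most 16 in all, crops included, and the job is handed in when it is done.

Besides the shell and the picture viewer there is one more tool, called after "Request:" by a JSON object that holds its "op" and its "data". play_rows: Moves the arm, as the interface text tells. Its arguments: {"type":"object","properties":{"increments":{"type":"array"},"squeeze":{"type":"number"}},"required":["increments"]}

```bash
mkdir -p pics
cat > h.py <<'E'
import numpy as np, cv2
from rig import env, grab_frame, camera_params, order, nets
def K(p):
    f=200/np.tan(np.radians(p['fov_y'])/2)
    return np.array([[f,0,p['cx']],[0,f,p['cy']],[0,0,1]])
def snap(n,fn=None):
    p=camera_params(n); im=grab_frame(n)
    if fn: cv2.imwrite('pics/'+fn,im[:,:,::-1])
    return p,im
def w(p,x): return (np.array(p['extrinsics'])@np.append(x,1))[:3]
def ray(p,uv,z):
    q=cv2.undistortPoints(np.array([[uv]],float),K(p),np.array(p['dist_coeffs'],float))[0,0]
    E=np.array(p['extrinsics']);d=E[:3,:3]@np.append(q,1);o=E[:3,3]
    return o+d*(z-o[2])/d[2]
def proj(p,X):
    E=np.linalg.inv(np.array(p['extrinsics']))
    return cv2.projectPoints(np.array(X,float).reshape(-1,1,3),cv2.Rodrigues(E[:3,:3])[0],E[:3,3],K(p),np.array(p['dist_coeffs'],float))[0][:,0]
E
cat > a.py <<'E'
from h import *
o=env.get_obs();print({k:np.round(v,3) for k,v in o.items()})
for c in ['top','scene']:
    p,im=snap(c,c+'1.png');print(c,np.round(np.array(p['extrinsics'])[:3,3],2))
    for l in ['full_rack','empty_rack','mortar_cube','crucible','stoppered_bottle','lidded_tin','mat_mortar_cube']:
        for r in nets.place_of(l,c)[:3]: 
            P=w(p,r['position']);print(l,round(r['confidence'],2),P.round(3),proj(p,P).round())
E
python3 a.py
```

```text
{'time_s': np.float64(0.0), 'joint_positions': array([-1.243,  0.6  , -0.003,  1.6  ,  0.002,  0.943, -0.08 ]), 'dq': array([-0.002, -0.001, -0.001, -0.002,  0.   , -0.001, -0.   ]), 'joint_efforts': array([-0.0000e+00, -7.7647e+01,  1.5640e+00, -2.5802e+01,  1.2000e-02,
        9.0000e-03,  0.0000e+00]), 'ee_pos': array([0.285, 0.666, 0.23 ]), 'eef_rot': array([-3.14 ,  0.   ,  2.737]), 'ft_force': array([ 0.673,  0.684, -0.086]), 'moment': array([-0.053, -0.044, -0.051]), 'gripper_force': np.float64(0.0), 'width': np.float64(0.086)}
top [ 0.35 -0.01  0.87]
full_rack 0.8 [ 0.479 -0.085 -0.   ] [[351. 234.]]
full_rack 0.68 [ 0.663 -0.103  0.003] [[362. 162.]]
full_rack 0.46 [ 0.476 -0.212  0.012] [[405. 238.]]
empty_rack 0.71 [ 0.663 -0.102  0.006] [[362. 162.]]
mortar_cube 0.55 [ 0.484 -0.046  0.01 ] [[336. 230.]]
crucible 0.83 [ 0.477 -0.214  0.012] [[406. 238.]]
stoppered_bottle 0.81 [0.499 0.146 0.002] [[257. 220.]]
stoppered_bottle 0.58 [0.406 0.144 0.003] [[254. 258.]]
stoppered_bottle 0.53 [0.491 0.042 0.011] [[299. 225.]]
lidded_tin 0.79 [ 0.477 -0.133  0.011] [[372. 236.]]
scene [0.77 0.43 0.99]
full_rack 0.74 [ 0.483 -0.094  0.   ] [[327. 178.]]
empty_rack 0.73 [ 0.665 -0.11  -0.   ] [[262. 203.]]
mortar_cube 0.66 [ 0.489 -0.05   0.011] [[333. 190.]]
crucible 0.72 [ 0.474 -0.216  0.01 ] [[308. 142.]]
stoppered_bottle 0.86 [0.41  0.136 0.006] [[398. 235.]]
stoppered_bottle 0.83 [0.492 0.036 0.012] [[349. 217.]]
stoppered_bottle 0.81 [ 0.498  0.138 -0.   ] [[368. 253.]]
lidded_tin 0.87 [ 0.478 -0.134  0.009] [[321. 164.]]
mat_mortar_cube 0.81 [ 0.481 -0.049  0.006] [[336. 190.]]
mat_mortar_cube 0.4 [0.491 0.034 0.004] [[349. 217.]]
mat_mortar_cube 0.18 [ 0.478 -0.095 -0.003] [[328. 178.]]
```

View pics/top1.png

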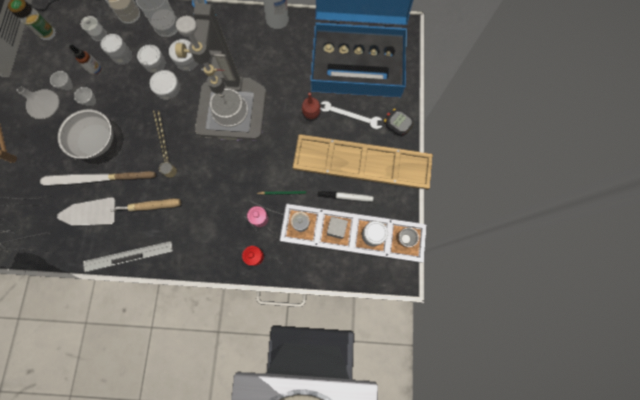

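View pics/scene1.png

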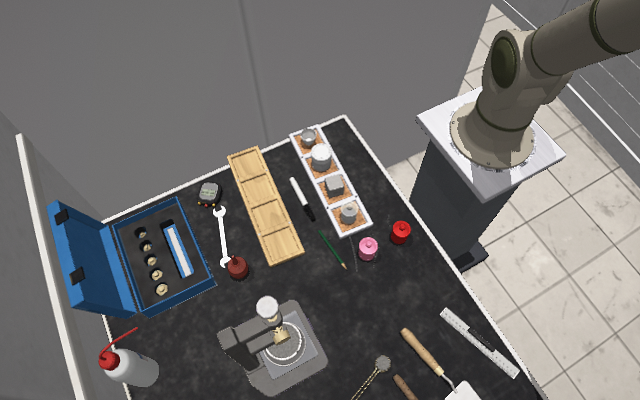

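The top picture shows the wooden rack centred near (362,162) and the full one near (353,234). From the left, the full rack holds bottle (300,222), cube (337,229), tin (374,233) and crucible (408,238). The pink and red bottles at (257,216) and (252,256) are decoys. The arm isn't where I'd expect it in either view, so I'll check the wrist camera and fit the rack edges.

```bash
cat > b.py <<'E'
from h import *
p,im=snap('wrist','w1.png');E=np.array(p['extrinsics']);print(E.round(3))
o=env.get_obs();tcp=o['ee_pos']
for c in ['top','scene']:
    q=camera_params(c);print(c,np.array(q['extrinsics']).round(3),q['fov_y'],q['cx'],q['cy'],q['dist_coeffs']);print(proj(q,[tcp,[0,0,0],[0,0,.5],[.285,-.666,.23]]).round())
# rack outer corners from top view
q=camera_params('top')
a=cv2.imread('pics/top1.png')
hsv=cv2.cvtColor(a,cv2.COLOR_BGR2HSV)
for n,m,roi in [('empty',cv2.inRange(hsv,(8,60,110),(28,255,255)),(285,125,440,195)),('full',cv2.inRange(hsv,(0,0,150),(180,60,255))|cv2.inRange(hsv,(3,60,80),(28,255,255)),(275,200,432,266))]:
    k=np.zeros_like(m);x0,y0,x1,y1=roi;k[y0:y1,x0:x1]=m[y0:y1,x0:x1]
    k=cv2.morphologyEx(k,cv2.MORPH_OPEN,np.ones((3,3)))
    cs=max(cv2.findContours(k,0,2)[0],key=cv2.contourArea)
    P=np.array([ray(q,c[0],.014)[:2] for c in cs],np.float32)
    r=cv2.minAreaRect(P*1000);print(n,r)
    b=cv2.boxPoints(r).astype(float)/1000
    cv2.polylines(a,[proj(q,np.c_[b,np.full(4,.014)]).round().astype(int)],True,(0,255,0),1)
cv2.imwrite('pics/fit.png',cv2.resize(a[110:280,230:450],None,fx=3,fy=3))
E
python3 b.py
```

```text
[[ 0.393  0.883  0.255  0.221]
 [ 0.919 -0.378 -0.107  0.694]
 [ 0.002  0.277 -0.961  0.373]
 [ 0.     0.     0.     1.   ]]
top [[ 0.067 -0.97   0.232  0.355]
 [-0.998 -0.067  0.009 -0.014]
 [ 0.006 -0.232 -0.973  0.87 ]
 [ 0.     0.     0.     1.   ]] 57.949335110087496 321.1132509494951 198.4320081331866 [0.00778041 0.         0.         0.         0.        ]
[[-89. 300.]
 [300. 457.]
 [268. 767.]
 [711. 356.]]
scene [[-0.88   0.42  -0.221  0.775]
 [ 0.475  0.768 -0.43   0.43 ]
 [-0.011 -0.483 -0.875  0.991]
 [ 0.     0.     0.     1.   ]] 49.25083129978041 320.0183981349185 195.82801297039916 [-0.08339929  0.          0.          0.          0.        ]
[[650. 401.]
 [491. 134.]
 [573. -24.]
 [292. -36.]]
empty ((663.5232543945312, -102.86677551269531), (342.5158996582031, 95.1575927734375), 85.06379699707031)
full ((505.08660888671875, -89.47322082519531), (341.4518737792969, 157.22726440429688), 85.93877410888672)
```

```bash
cd pics; python3 -c "
import cv2,numpy as np
a=cv2.imread('w1.png');b=cv2.imread('fit.png')
a=cv2.resize(a,(400,250))
c=np.zeros((510,800,3),np.uint8);b=cv2.resize(b,(660,510))
c[:,:660]=b;c=c;cv2.imwrite('m.png',c[:,:660])"
```

```text
(no output)
```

View pics/fit.png

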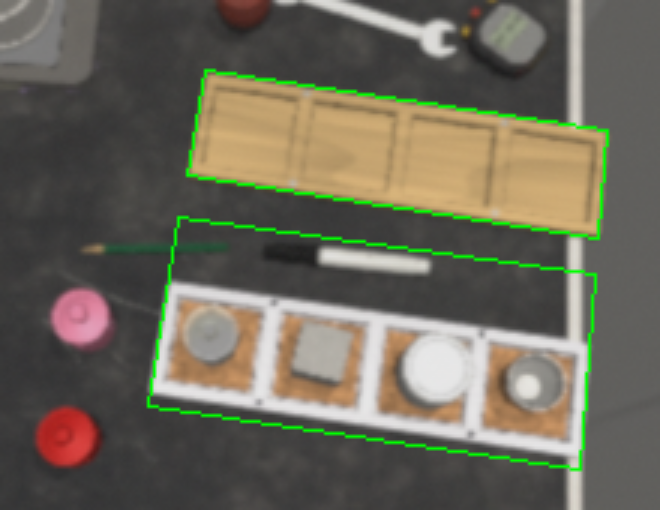

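View pics/w1.png

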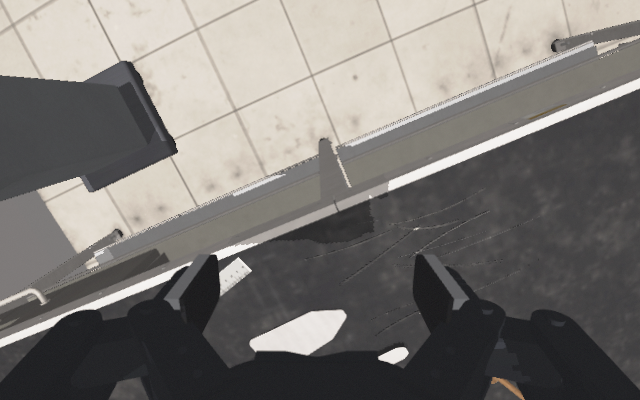

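The fit overlay matches the wooden rack outline. The full-rack fit also took in the marker, so I'll use its corners as read: (168,283), (152,395), (578,455) and (586,342) in the 3x crop. The wrist view confirms the arm is at far left, outside the other cameras' views. Next I'll plan the approach.

```bash
cat >> h.py <<'E'
from scipy.spatial.transform import Rotation as R
import json
def plan(wps,grip,start=None,step=.036,ang=.11):
    """wps: (x,y,z,yaw[,step]) -> prints calls of rows, straight segments"""
    o=env.get_obs()
    p=np.array(o['ee_pos']);r=R.from_euler('xyz',o['eef_rot'])
    if start is not None: p=np.array(start[:3]);r=R.from_euler('xyz',[np.pi,0,start[3]])
    rows=[]
    for wp in wps:
        t=np.array(wp[:3]);q=R.from_euler('xyz',[np.pi,0,wp[3]]);s=wp[4] if len(wp)>4 else step
        rv=(r.inv()*q).as_rotvec()
        n=int(max(1,np.ceil(np.linalg.norm(t-p)/s),np.ceil(np.linalg.norm(rv)/ang)))
        for i in range(n):
            d=r.inv().apply((t-p)/n) if 1 else 0
            rows.append([grip,[round(float(x),4) for x in d],[round(float(x)/n/1.5,4) for x in rv]])
            r=r*R.from_rotvec(rv/n)
        p=t
    for i in range(0,len(rows),5): print(json.dumps(rows[i:i+5]))
    print(len(rows),'rows')
E
python3 - <<'E'
from h import *
q=camera_params('top')
c=np.array([(168,283),(152,395),(578,455),(586,342)])/3+[230,110]
C=np.array([ray(q,u,.014)[:2] for u in c]);print(C.round(4),C.mean(0))
l=(C[0]+C[1])/2-(C[2]+C[3])/2;print(np.linalg.norm(l),np.degrees(np.arctan2(l[1],l[0])))
plan([(.57,-.06,.27,np.pi/2-.08)],0,step=.04)
E
```

```text
[[ 0.5386  0.0779]
 [ 0.4475  0.0824]
 [ 0.4235 -0.2535]
 [ 0.5133 -0.2598]] [ 0.48073636 -0.08824979]
0.3376963399976965 85.8157327113414
[[0, [-0.0274, -0.0278, -0.0019], [0.0, 0.0, 0.0415]], [0, [-0.0291, -0.026, -0.0019], [0.0, 0.0, 0.0415]], [0, [-0.0306, -0.0242, -0.0019], [0.0, 0.0, 0.0415]], [0, [-0.0321, -0.0222, -0.0019], [0.0, 0.0, 0.0415]], [0, [-0.0334, -0.0202, -0.0019], [0.0, 0.0, 0.0415]]]
[[0, [-0.0346, -0.0181, -0.0019], [0.0, 0.0, 0.0415]], [0, [-0.0356, -0.0159, -0.0019], [0.0, 0.0, 0.0415]], [0, [-0.0366, -0.0136, -0.0019], [0.0, 0.0, 0.0415]], [0, [-0.0373, -0.0113, -0.0019], [0.0, 0.0, 0.0415]], [0, [-0.038, -0.009, -0.0019], [0.0, 0.0, 0.0415]]]
[[0, [-0.0384, -0.0066, -0.0019], [0.0, 0.0, 0.0415]], [0, [-0.0388, -0.0042, -0.0019], [0.0, 0.0, 0.0415]], [0, [-0.039, -0.0018, -0.0019], [0.0, 0.0, 0.0415]], [0, [-0.039, 0.0007, -0.0019], [0.0, 0.0, 0.0415]], [0, [-0.0389, 0.0031, -0.0019], [0.0, 0.0, 0.0415]]]
[[0, [-0.0386, 0.0055, -0.0019], [0.0, 0.0, 0.0415]], [0, [-0.0382, 0.0079, -0.0019], [0.0, 0.0, 0.0415]], [0, [-0.0376, 0.0103, -0.0019], [0.0, 0.0, 0.0415]], [0, [-0.0369, 0.0126, -0.0019], [0.0, 0.0, 0.0415]], [0, [-0.0361, 0.0149, -0.0019], [0.0, 0.0, 0.0415]]]
20 rows
```

Request:
{"op": "play_rows", "data": {"increments": [[0, [-0.027, -0.028, -0.002], [0, 0, 0.0415]], [0, [-0.029, -0.026, -0.002], [0, 0, 0.0415]], [0, [-0.031, -0.024, -0.002], [0, 0, 0.0415]], [0, [-0.032, -0.022, -0.002], [0, 0, 0.0415]], [0, [-0.033, -0.02, -0.002], [0, 0, 0.0415]]]}}

```text
time_s: 1.27
ee_pos: [0.3569, 0.4836, 0.2415]
eef_rot: [3.141, 0.0, 2.423]
ft_force: [0.9, -0.0, 0.2]
width: 0.0853
gripper_force: 0.0
```

Request:
{"op": "play_rows", "data": {"increments": [[0, [-0.035, -0.018, -0.002], [0, 0, 0.0415]], [0, [-0.036, -0.016, -0.002], [0, 0, 0.0415]], [0, [-0.037, -0.014, -0.002], [0, 0, 0.0415]], [0, [-0.037, -0.011, -0.002], [0, 0, 0.0415]], [0, [-0.038, -0.009, -0.002], [0, 0, 0.0415]]]}}

```text
time_s: 1.68
ee_pos: [0.4287, 0.3013, 0.2517]
eef_rot: [3.141, -0.0, 2.111]
ft_force: [0.7, 0.4, 0.5]
width: 0.0854
gripper_force: 0.0
```

Request:
{"op": "play_rows", "data": {"increments": [[0, [-0.038, -0.007, -0.002], [0, 0, 0.0415]], [0, [-0.039, -0.004, -0.002], [0, 0, 0.0415]], [0, [-0.039, -0.002, -0.002], [0, 0, 0.0415]], [0, [-0.039, 0.001, -0.002], [0, 0, 0.0415]], [0, [-0.039, 0.003, -0.002], [0, 0, 0.0415]]]}}

```text
time_s: 2.1
ee_pos: [0.4997, 0.1196, 0.2618]
eef_rot: [3.141, -0.0, 1.8]
ft_force: [1.2, 0.8, -0.8]
width: 0.0854
gripper_force: 0.0
```

Request:
{"op": "play_rows", "data": {"increments": [[0, [-0.039, 0.005, -0.002], [0, 0, 0.0415]], [0, [-0.038, 0.008, -0.002], [0, 0, 0.0415]], [0, [-0.038, 0.01, -0.002], [0, 0, 0.0415]], [0, [-0.037, 0.013, -0.002], [0, 0, 0.0415]], [0, [-0.036, 0.015, -0.002], [0, 0, 0.0415]]]}}

```text
time_s: 2.52
ee_pos: [0.5709, -0.0628, 0.2717]
eef_rot: [3.141, -0.0, 1.489]
ft_force: [0.1, 1.3, 0.5]
width: 0.0852
gripper_force: 0.0
```

```bash
cat > c.py <<'E'
import sys
from h import *
o=env.get_obs();print(o['time_s'],o['ee_pos'].round(4),o['eef_rot'].round(4),o['joint_positions'].round(2))
p,im=snap('wrist',sys.argv[1])
for l in ['full_rack','empty_rack','mortar_cube','crucible','stoppered_bottle','lidded_tin']:
    for r in nets.place_of(l,'wrist')[:2]:
        P=w(p,r['position']);print(l,round(r['confidence'],2),P.round(4),proj(p,P).round())
E
python3 c.py w2.png
```

```text
2.5167 [ 0.5709 -0.0628  0.2717] [ 3.1408e+00 -3.0000e-04  1.4890e+00] [-0.29  0.39  0.42  1.93 -0.21  0.86  0.16]
full_rack 0.94 [ 0.4826 -0.0861 -0.0019] [[249. 187.]]
full_rack 0.17 [ 0.4718 -0.2155  0.0096] [[253. 281.]]
empty_rack 0.75 [ 0.6612 -0.1067  0.0013] [[388. 193.]]
empty_rack 0.42 [ 0.4747 -0.216   0.008 ] [[255. 281.]]
mortar_cube 0.83 [ 0.4865 -0.0515  0.012 ] [[247. 163.]]
crucible 0.66 [ 0.4734 -0.2121  0.0101] [[254. 279.]]
stoppered_bottle 0.97 [ 0.4095  0.1408 -0.0024] [[161.   2.]]
stoppered_bottle 0.8 [0.4948 0.039  0.0102] [[244.  85.]]
lidded_tin 0.79 [ 0.4802 -0.1322  0.0094] [[251. 224.]]
```

View pics/w2.png

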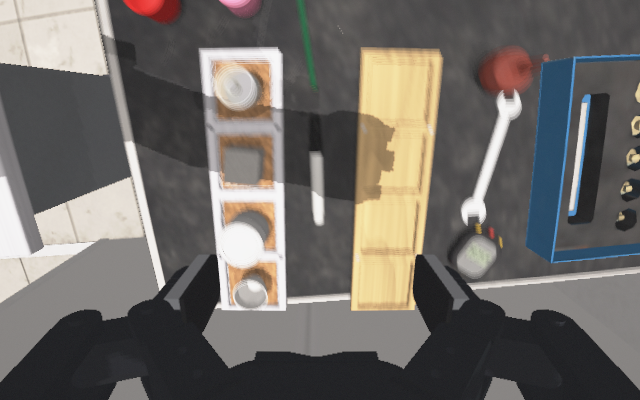

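The wrist view, slightly blurred, shows the full rack's corners at about (200,48), (281,47), (286,310) and (222,310). The wooden rack's are at (361,48), (441,50), (414,310) and (351,309). From the top, the samples run bottle, cube, tin, crucible. I'll retake it at rest and fit the racks precisely.

```bash
cat > d.py <<'E'
from h import *
from scipy.optimize import least_squares
o=env.get_obs();print(o['time_s'],o['ee_pos'].round(4))
p,im=snap('wrist','w3.png')
hsv=cv2.cvtColor(im,cv2.COLOR_RGB2HSV)
poly=lambda P:[cv2.fillPoly(np.zeros((400,640),np.uint8),[np.array(P)],255)][0]
wood=cv2.inRange(hsv,(8,60,60),(30,255,255))&poly([(340,30),(455,30),(430,330),(340,330)])
def fit(mask,c0):
    cs=max(cv2.findContours(mask,0,2)[0],key=cv2.contourArea)
    P=np.array([ray(p,c[0],.014)[:2] for c in cs]);return P,cv2.minAreaRect((P*1000).astype(np.float32))
_,r=fit(cv2.morphologyEx(wood,cv2.MORPH_CLOSE,np.ones((5,5))),0);print('wood',r)
al=(cv2.inRange(hsv,(0,0,120),(180,50,255))|cv2.inRange(hsv,(3,60,60),(28,255,255)))&poly([(185,35),(300,35),(296,330),(205,330)])
_,r2=fit(cv2.morphologyEx(al,cv2.MORPH_CLOSE,np.ones((9,9))),0);print('alu',r2)
v=im[:,:,::-1].copy()
def draw(x,y,th,col):
    u=np.array([np.cos(th),np.sin(th)]);n=np.array([-u[1],u[0]])
    for a,b in [((.045,.170),0)]+[((.035,.035),k) for k in(-.126,-.042,.042,.126)]:
        c=np.array([np.array([x,y])+u*s*a[0]+n*(b+t*a[1]) for s,t in((1,1),(1,-1),(-1,-1),(-1,1))])
        cv2.polylines(v,[proj(p,np.c_[c,np.full(4,.014)]).round().astype(int)],1,col,1)
draw(.6635,-.1045,np.radians(-4.94),(255,0,0))
draw(.481,-.088,np.radians(-4.2),(0,255,0))
cv2.imwrite('pics/w3f.png',cv2.resize(v[30:330,180:460],None,fx=2,fy=2))
E
python3 d.py; python3 -c "
import sys;sys.path.insert(0,'.')"
```

```text
2.8667 [ 0.5701 -0.0594  0.2711]
wood ((661.0908203125, -103.97323608398438), (340.35272216796875, 92.97047424316406), 84.96761322021484)
alu ((475.72015380859375, -104.07115173339844), (372.7272644042969, 131.04930114746094), 84.56291198730469)
```

View pics/w3f.png

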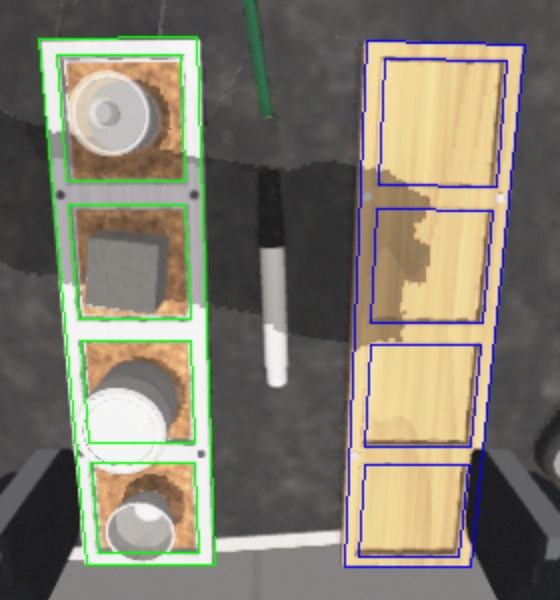

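Both overlays fit the racks (wood about 1 mm left of drawn). The bottle's top is at crop (109,113), the cube is turned slightly at about (126,270), the tin's lid is at (124,428) and the crucible's rim at (140,530). Converting those to positions and enlarging the cube.

Run:
```python
from h import *
p=camera_params('wrist');im=cv2.imread('pics/w3.png')
for n,c,z in [('bottle',(109,113),.060),('tin',(124,428),.068),('cruc',(140,530),.047)]:
    P=ray(p,np.array(c)/2+[180,30],z)
    th=np.radians(-4.2);d=P[:2]-[.481,-.088];print(n,P.round(4),'rack',(R.from_euler('z',-th).as_matrix()[:2,:2]@d).round(4))
cv2.imwrite('pics/cube.png',cv2.resize(im[130:195,210:285],None,fx=8,fy=8,interpolation=cv2.INTER_CUBIC))
```

```text
bottle [0.494  0.0377 0.06  ] rack [0.0038 0.1263]
tin [ 0.4805 -0.1318  0.068 ] rack [ 0.0027 -0.0437]
cruc [ 0.4749 -0.2105  0.047 ] rack [ 0.0029 -0.1227]
```

View pics/cube.png

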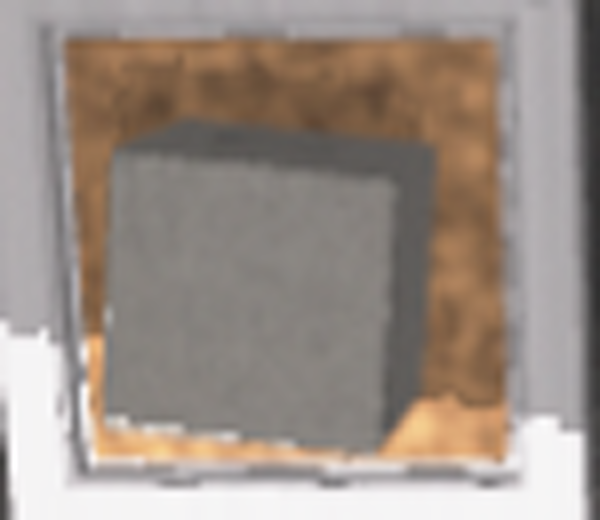

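Run:
```python
from h import *
p=camera_params('wrist');E=np.array(p['extrinsics']);o=env.get_obs()
c=np.array([(110,152),(398,182),(380,450),(105,418)])/8+[210,130]
C=np.array([ray(p,u,.05)[:2] for u in c]);print(C.round(4),C.mean(0).round(4))
for a,b in [(0,1),(1,2),(2,3),(3,0)]:
    d=C[b]-C[a];print(np.linalg.norm(d).round(4),np.degrees(np.arctan2(d[1],d[0])).round(1))
Rt=R.from_euler('xyz',o['eef_rot']).as_matrix()
for uv,y in [((415,255),None),((218,255),None),((465,298),None),((170,298),None)]:
    q=cv2.undistortPoints(np.array([[uv]],float),K(p),np.array(p['dist_coeffs'],float))[0,0]
    d=Rt.T@E[:3,:3]@np.append(q,1);oo=Rt.T@(E[:3,3]-o['ee_pos'])
    for X in(.011,-.011): print(uv,'x=',X,(oo+d*(X-oo[0])/d[0]).round(4))
```

```text
[[ 0.4709 -0.0257]
 [ 0.51   -0.033 ]
 [ 0.5029 -0.0704]
 [ 0.4646 -0.0628]] [ 0.4871 -0.048 ]
0.0398 -10.5
0.0381 -100.8
0.0391 168.8
0.0376 80.3
(415, 255) x= 0.011 [ 0.011   0.0413 -0.0163]
(415, 255) x= -0.011 [-0.011   0.0566  0.0301]
(218, 255) x= 0.011 [ 0.011  -0.0411 -0.0163]
(218, 255) x= -0.011 [-0.011  -0.0561  0.0301]
(465, 298) x= 0.011 [ 0.011   0.0484 -0.0489]
(465, 298) x= -0.011 [-0.011   0.0663 -0.0146]
(170, 298) x= 0.011 [ 0.011  -0.0476 -0.0489]
(170, 298) x= -0.011 [-0.011  -0.0651 -0.0145]
```

```bash
cd pics; python3 -c "
import cv2
a=cv2.imread('w3.png');cv2.imwrite('t.png',cv2.resize(a[235:335,380:520],None,fx=5,fy=5))"
```

```text
(no output)
```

View pics/t.png

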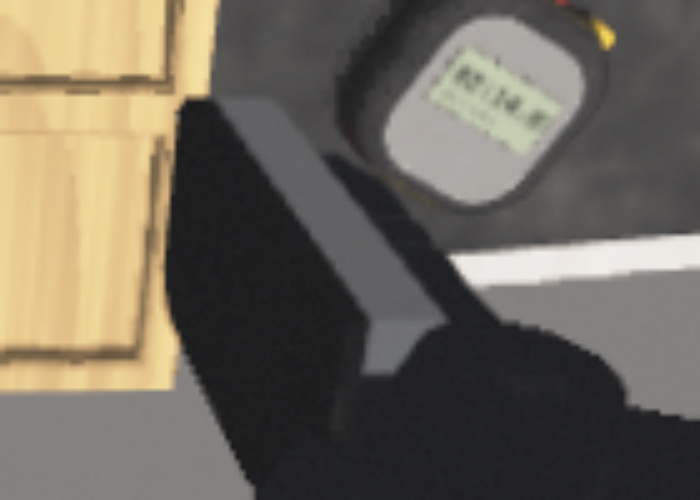

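The fingertips sit about 14 mm behind the TCP when open, so pad height depends on opening. The cube is at (0.487,-0.048), turned -10.5°. Planning the bottle pick and carry.

Run:
```python
from h import *
Y=1.485
plan([(.494,.038,.13,Y),(.494,.038,.04,Y,.03),(.494,.038,.016,Y,.012)],0)
plan([(.494,.038,.13,Y,.03),(.6512,-.230,.13,Y),(.6512,-.230,.03,Y,.034),(.6512,-.230,.0145,Y,.005)],.9,start=(.494,.038,.016,Y))
```

```text
[[0, [0.0152, -0.0139, 0.0236], [-0.0, -0.0001, 0.001]], [0, [0.0152, -0.0139, 0.0236], [-0.0, -0.0001, 0.001]], [0, [0.0151, -0.0139, 0.0236], [-0.0, -0.0001, 0.001]], [0, [0.0151, -0.014, 0.0235], [-0.0, -0.0001, 0.001]], [0, [0.0151, -0.014, 0.0235], [-0.0, -0.0001, 0.001]]]
[[0, [0.0151, -0.014, 0.0235], [-0.0, -0.0001, 0.001]], [0, [-0.0, -0.0, 0.03], [-0.0, -0.0, -0.0]], [0, [-0.0, -0.0, 0.03], [-0.0, -0.0, -0.0]], [0, [-0.0, -0.0, 0.03], [-0.0, -0.0, -0.0]], [0, [-0.0, -0.0, 0.012], [0.0, 0.0, -0.0]]]
[[0, [-0.0, -0.0, 0.012], [0.0, 0.0, -0.0]]]
11 rows
[[0.9, [0.0, 0.0, -0.0285], [0.0, 0.0, 0.0]], [0.9, [0.0, 0.0, -0.0285], [0.0, 0.0, 0.0]], [0.9, [0.0, 0.0, -0.0285], [0.0, 0.0, 0.0]], [0.9, [0.0, 0.0, -0.0285], [0.0, 0.0, 0.0]], [0.9, [-0.0282, 0.02, 0.0], [0.0, 0.0, 0.0]]]
[[0.9, [-0.0282, 0.02, 0.0], [0.0, 0.0, 0.0]], [0.9, [-0.0282, 0.02, 0.0], [0.0, 0.0, 0.0]], [0.9, [-0.0282, 0.02, 0.0], [0.0, 0.0, 0.0]], [0.9, [-0.0282, 0.02, 0.0], [0.0, 0.0, 0.0]], [0.9, [-0.0282, 0.02, 0.0], [0.0, 0.0, 0.0]]]
[[0.9, [-0.0282, 0.02, 0.0], [0.0, 0.0, 0.0]], [0.9, [-0.0282, 0.02, 0.0], [0.0, 0.0, 0.0]], [0.9, [-0.0282, 0.02, 0.0], [0.0, 0.0, 0.0]], [0.9, [0.0, -0.0, 0.0333], [0.0, 0.0, 0.0]], [0.9, [0.0, -0.0, 0.0333], [0.0, 0.0, 0.0]]]
[[0.9, [0.0, -0.0, 0.0333], [0.0, 0.0, 0.0]], [0.9, [0.0, -0.0, 0.0039], [0.0, 0.0, 0.0]], [0.9, [0.0, -0.0, 0.0039], [0.0, 0.0, 0.0]], [0.9, [0.0, -0.0, 0.0039], [0.0, 0.0, 0.0]], [0.9, [0.0, -0.0, 0.0039], [0.0, 0.0, 0.0]]]
20 rows
```

Request:
{"op": "play_rows", "data": {"increments": [[0, [0.0152, -0.014, 0.0235], [0, 0, 0.001]], [0, [0.0152, -0.014, 0.0235], [0, 0, 0.001]], [0, [0.0152, -0.014, 0.0235], [0, 0, 0.001]], [0, [0.015, -0.014, 0.0235], [0, 0, 0.001]], [0, [0.015, -0.014, 0.0235], [0, 0, 0.001]]]}}

```text
time_s: 3.33
ee_pos: [0.5059, 0.0221, 0.1532]
eef_rot: [3.141, -0.0, 1.487]
ft_force: [1.2, 0.1, -0.1]
width: 0.0852
gripper_force: 0.0
```

Request:
{"op": "play_rows", "data": {"increments": [[0, [0.015, -0.014, 0.0235], [0, 0, 0.001]], [0, [0, 0, 0.02], [0, 0, 0]], [0, [0, 0, 0.02], [0, 0, 0]], [0, [0, 0, 0.01], [0, 0, 0]], [0, [0, 0, 0], [0, 0, 0]]]}}

```text
time_s: 3.75
ee_pos: [0.4933, 0.0371, 0.0788]
eef_rot: [-3.139, 0.0, 1.484]
ft_force: [0.1, 1.0, 0.3]
width: 0.0855
gripper_force: 0.0
```

Request:
{"op": "play_rows", "data": {"increments": [[0, [0, 0, 0], [0, 0, 0]], [0, [0, 0, 0], [0, 0, 0]]]}}

```text
time_s: 3.92
ee_pos: [0.4947, 0.0364, 0.0811]
eef_rot: [3.141, -0.0, 1.483]
ft_force: [0.5, -0.4, 0.4]
width: 0.0854
gripper_force: 0.0
```

```bash
python3 c.py w4.png | grep -v rack
```

```text
3.9167 [0.4947 0.0364 0.0811] [ 3.1405e+00 -3.0000e-04  1.4827e+00] [-0.35  0.59  0.23  2.25 -0.39  0.34  0.13]
mortar_cube 0.7 [ 0.4858 -0.0468  0.0091] [[314. 319.]]
stoppered_bottle 0.81 [ 0.4099  0.1389 -0.0043] [[173.  70.]]
stoppered_bottle 0.71 [0.4903 0.0385 0.0098] [[309. 212.]]
```

View pics/w4.png

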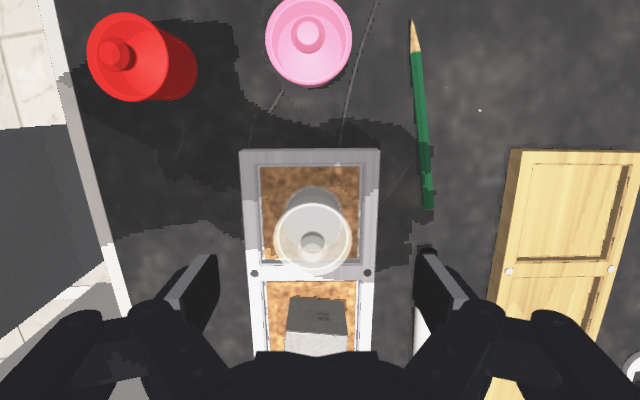

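The bottle is at (312,237), centred between the fingertips (midpoint about x=316). Descending and closing.

Request:
{"op": "play_rows", "data": {"increments": [[0, [0.001, 0, 0.025], [0, 0, 0]], [0, [0, 0, 0.02], [0, 0, 0]], [0, [0, 0, 0.012], [0, 0, 0]], [0, [0, 0, 0.007], [0, 0, 0]], [0.4, [0, 0, 0], [0, 0, 0]]], "squeeze": 40}}

```text
time_s: 4.68
ee_pos: [0.4938, 0.0371, 0.0152]
eef_rot: [-3.14, 0.0, 1.483]
ft_force: [0.2, 0.0, -0.6]
width: 0.0756
gripper_force: 0.0
```

Request:
{"op": "play_rows", "data": {"increments": [[0.8, [0, 0, 0], [0, 0, 0]], [0.8, [0, 0, 0], [0, 0, 0]], [0.8, [0, 0, 0], [0, 0, 0]], [0.8, [0, 0, 0], [0, 0, 0]], [0.8, [0, 0, 0], [0, 0, 0]]]}}

```text
time_s: 5.1
ee_pos: [0.4947, 0.0374, 0.017]
eef_rot: [3.14, -0.0, 1.483]
ft_force: [-1.0, 0.2, 5.4]
width: 0.0391
gripper_force: 38.9
```

Request:
{"op": "play_rows", "data": {"increments": [[0.8, [0, 0, 0], [0, 0, 0]], [0.8, [0, 0, 0], [0, 0, 0]], [0.8, [0, 0, 0], [0, 0, 0]]]}}

```text
time_s: 5.35
ee_pos: [0.4947, 0.0374, 0.017]
eef_rot: [3.14, -0.0, 1.483]
ft_force: [-1.1, -0.9, 6.7]
width: 0.039
gripper_force: 38.8
```

Request:
{"op": "play_rows", "data": {"increments": [[0.8, [0, 0, -0.014], [0, 0, 0]], [0.8, [0, 0, -0.025], [0, 0, 0]], [0.8, [0, 0, -0.03], [0, 0, 0]], [0.8, [0, 0, -0.03], [0, 0, 0]], [0.8, [-0.014, 0.01, -0.015], [0, 0, 0]]]}}

```text
time_s: 5.77
ee_pos: [0.5022, 0.0248, 0.1329]
eef_rot: [3.141, -0.002, 1.486]
ft_force: [1.2, 0.1, -1.0]
width: 0.0391
gripper_force: 39.9
```

Request:
{"op": "play_rows", "data": {"increments": [[0.8, [-0.028, 0.02, 0], [0, 0, 0]], [0.8, [-0.028, 0.02, 0], [0, 0, 0]], [0.8, [-0.028, 0.02, 0], [0, 0, 0]], [0.8, [-0.028, 0.02, 0], [0, 0, 0]], [0.8, [-0.028, 0.02, 0], [0, 0, 0]]]}}

```text
time_s: 6.18
ee_pos: [0.5909, -0.1271, 0.1306]
eef_rot: [3.141, -0.0, 1.483]
ft_force: [0.7, -0.7, -0.9]
width: 0.039
gripper_force: 39.9
```

Request:
{"op": "play_rows", "data": {"increments": [[0.8, [-0.028, 0.02, 0], [0, 0, 0]], [0.8, [-0.028, 0.02, 0], [0, 0, 0]], [0.8, [-0.028, 0.02, 0], [0, 0, 0]], [0.8, [-0.015, 0.009, 0], [0, 0, 0]], [0.8, [0, 0, 0], [0, 0, 0]]]}}

```text
time_s: 6.6
ee_pos: [0.6512, -0.2357, 0.1304]
eef_rot: [3.14, 0.003, 1.478]
ft_force: [0.1, 0.1, -0.8]
width: 0.0392
gripper_force: 39.9
```

Request:
{"op": "play_rows", "data": {"increments": [[0.8, [0, 0, 0.025], [0, 0, 0]], [0.8, [0, 0, 0.03], [0, 0, 0]], [0.8, [0, 0, 0.025], [0, 0, 0]], [0.8, [0, 0, 0.01], [0, 0, 0]], [0.8, [0, 0, 0], [0, 0, 0]]]}}

```text
time_s: 7.02
ee_pos: [0.6486, -0.229, 0.0378]
eef_rot: [-3.137, -0.001, 1.483]
ft_force: [-1.0, -0.6, -0.4]
width: 0.0388
gripper_force: 39.9
```

Request:
{"op": "play_rows", "data": {"increments": [[0.8, [0, 0, 0], [0, 0, 0]], [0.8, [0, 0, 0], [0, 0, 0]]]}}

```text
time_s: 7.18
ee_pos: [0.6512, -0.2306, 0.0418]
eef_rot: [3.14, 0.0, 1.483]
ft_force: [-0.0, 0.5, -0.7]
width: 0.0392
gripper_force: 39.9
```

Run:
```python
from h import *
o=env.get_obs();print(o['ee_pos'],o['eef_rot'],o['width'],o['gripper_force'])
p,im=snap('wrist','w5.png')
v=im[:,:,::-1].copy();x,y,th=.662,-.1045,np.radians(-4.94)
u=np.array([np.cos(th),np.sin(th)]);n=np.array([-u[1],u[0]])
for a,b in [((.045,.170),0)]+[((.035,.035),k) for k in(-.126,-.042,.042,.126)]:
    c=np.array([np.array([x,y])+u*s*a[0]+n*(b+t*a[1]) for s,t in((1,1),(1,-1),(-1,-1),(-1,1))])
    cv2.polylines(v,[proj(p,np.c_[c,np.full(4,.014)]).round().astype(int)],1,(255,0,0),1)
cv2.imwrite('pics/w5f.png',v)
```

```text
[ 0.65115041 -0.23058361  0.04182884] [3.13980360e+00 4.64611752e-04 1.48293469e+00] 0.03917634370904415 39.92858500350849
```

View pics/w5f.png

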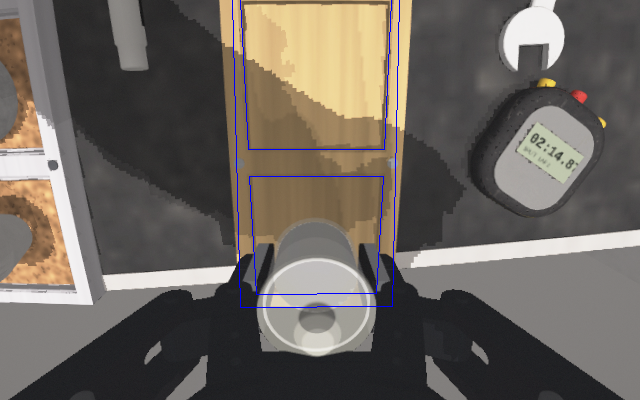

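The bottle hangs over the rightmost wooden pocket, whose drawn outline (250–382, 177–293) matches the picture. Lowering.

Request:
{"op": "play_rows", "data": {"increments": [[0.8, [0, 0, 0.015], [0, 0, 0]], [0.8, [0, 0, 0.008], [0, 0, 0]], [0.8, [0, 0, 0.002], [0, 0, 0]], [0.8, [0, 0, 0.001], [0, 0, 0]], [0.8, [0, 0, 0], [0, 0, 0]]]}}

```text
time_s: 7.65
ee_pos: [0.65, -0.2301, 0.0142]
eef_rot: [-3.141, -0.001, 1.483]
ft_force: [-0.6, 0.1, -1.7]
width: 0.0392
gripper_force: 39.9
```

Request:
{"op": "play_rows", "data": {"increments": [[0.8, [0, 0, 0.001], [0, 0, 0]], [0.8, [0, 0, 0], [0, 0, 0]], [0.8, [0, 0, 0], [0, 0, 0]]]}}

```text
time_s: 7.9
ee_pos: [0.6502, -0.2303, 0.014]
eef_rot: [-3.141, -0.0, 1.483]
ft_force: [-2.9, 0.9, 8.8]
width: 0.039
gripper_force: 40.0
```

Contact at 8.8 N, so the bottle is on the floor. Releasing, and planning the cube.

Request:
{"op": "play_rows", "data": {"increments": [[0.45, [0, 0, 0], [0, 0, 0]], [0.3, [0, 0, 0], [0, 0, 0]], [0, [0, 0, 0], [0, 0, 0]], [0, [0, 0, 0], [0, 0, 0]], [0, [0, 0, 0], [0, 0, 0]]]}}

```text
time_s: 8.32
ee_pos: [0.6504, -0.2304, 0.0132]
eef_rot: [-3.142, 0.0, 1.483]
ft_force: [1.3, 0.2, 0.4]
width: 0.0852
gripper_force: 0.0
```

Request:
{"op": "play_rows", "data": {"increments": [[0, [0, 0, 0], [0, 0, 0]], [0, [0, 0, -0.015], [0, 0, 0]], [0, [0, 0, -0.035], [0, 0, 0]], [0, [0, 0, -0.04], [0, 0, 0]], [0, [0, 0, -0.03], [0, 0, 0]]]}}

```text
time_s: 8.73
ee_pos: [0.6507, -0.2309, 0.1368]
eef_rot: [3.14, 0.001, 1.482]
ft_force: [0.5, -1.0, -0.1]
width: 0.0855
gripper_force: 0.0
```

Request:
{"op": "play_rows", "data": {"increments": [[0, [0, 0, 0], [0, 0, 0]], [0, [0, 0, 0], [0, 0, 0]]]}}

```text
time_s: 8.9
ee_pos: [0.6516, -0.2309, 0.1366]
eef_rot: [3.137, 0.001, 1.483]
ft_force: [-0.3, -0.5, -0.7]
width: 0.0857
gripper_force: 0.0
```

Run:
```python
from h import *
o=env.get_obs();print(o['ee_pos'],o['width'])
plan([(.4871,-.048,.13,1.388)],0,step=.035)
```

```text
[ 0.65156867 -0.23087096  0.13662555] 0.0856839218612915
[[0, [0.021, -0.0225, 0.0007], [0.0004, 0.0, 0.0079]], [0, [0.0207, -0.0227, 0.0007], [0.0004, 0.0, 0.0079]], [0, [0.0204, -0.023, 0.0007], [0.0004, 0.0, 0.0079]], [0, [0.0202, -0.0232, 0.0008], [0.0004, 0.0, 0.0079]], [0, [0.0199, -0.0235, 0.0008], [0.0004, 0.0, 0.0079]]]
[[0, [0.0196, -0.0237, 0.0008], [0.0004, 0.0, 0.0079]], [0, [0.0193, -0.0239, 0.0008], [0.0004, 0.0, 0.0079]], [0, [0.019, -0.0241, 0.0008], [0.0004, 0.0, 0.0079]]]
8 rows
```

Request:
{"op": "play_rows", "data": {"increments": [[0, [0.021, -0.0225, 0.0008], [0, 0, 0.008]], [0, [0.0207, -0.0227, 0.0008], [0, 0, 0.008]], [0, [0.0204, -0.023, 0.0008], [0, 0, 0.008]], [0, [0.0202, -0.0232, 0.0008], [0, 0, 0.008]], [0, [0.0199, -0.0235, 0.0008], [0, 0, 0.008]]]}}

```text
time_s: 9.32
ee_pos: [0.5458, -0.1149, 0.1287]
eef_rot: [-3.14, 0.0, 1.422]
ft_force: [1.0, 0.6, 0.1]
width: 0.0853
gripper_force: 0.0
```

Request:
{"op": "play_rows", "data": {"increments": [[0, [0.0196, -0.0237, 0.0008], [0, 0, 0.008]], [0, [0.0193, -0.024, 0.0008], [0, 0, 0.008]], [0, [0.019, -0.0241, 0.0008], [0, 0, 0.008]], [0, [0, 0, 0.03], [0, 0, 0]], [0, [0, 0, 0.03], [0, 0, 0]]]}}

```text
time_s: 9.73
ee_pos: [0.4854, -0.045, 0.0672]
eef_rot: [3.14, -0.001, 1.391]
ft_force: [1.0, -0.5, -0.2]
width: 0.0854
gripper_force: 0.0
```

Request:
{"op": "play_rows", "data": {"increments": [[0, [0, 0, 0.01], [0, 0, 0]], [0, [0, 0, 0], [0, 0, 0]], [0, [0, 0, 0], [0, 0, 0]], [0, [0, 0, 0], [0, 0, 0]]]}}

```text
time_s: 10.07
ee_pos: [0.4863, -0.048, 0.0576]
eef_rot: [3.141, 0.0, 1.386]
ft_force: [0.7, -0.2, -0.3]
width: 0.085
gripper_force: 0.0
```

Run:
```python
from h import *
o=env.get_obs();print(o['ee_pos'],o['eef_rot'])
p,im=snap('wrist','w6.png')
for r in nets.place_of('mortar_cube','wrist')[:1]: print(r['confidence'],w(p,r['position']))
v=im[:,:,::-1].copy()
th=np.radians(-10.5);u=np.array([np.cos(th),np.sin(th)]);n=np.array([-u[1],u[0]])
c=np.array([np.array([.4871,-.048])+u*s*.02+n*t*.0205 for s,t in((1,1),(1,-1),(-1,-1),(-1,1))])
cv2.polylines(v,[proj(p,np.c_[c,np.full(4,.05)]).round().astype(int)],1,(0,0,255),1)
cv2.imwrite('pics/w6f.png',v)
```

```text
[ 0.48626316 -0.04802225  0.05759057] [3.14118507e+00 1.19309798e-04 1.38568010e+00]
```

View pics/w6f.png

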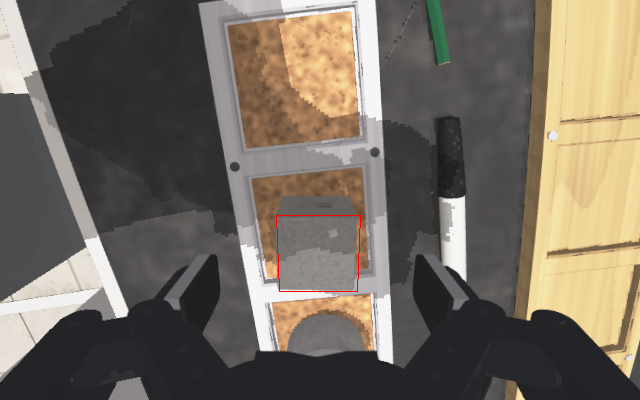

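The model outline lies exactly on the cube's top, which is centred between the fingers. Grasping, and planning the carry.

Request:
{"op": "play_rows", "data": {"increments": [[0, [0, 0, 0.02], [0, 0, 0]], [0, [0, 0, 0.013], [0, 0, 0]], [0, [0, 0, 0.008], [0, 0, 0]], [0.4, [0, 0, 0], [0, 0, 0]], [0.8, [0, 0, 0], [0, 0, 0]]]}}

```text
time_s: 10.58
ee_pos: [0.486, -0.0476, 0.0162]
eef_rot: [-3.141, -0.0, 1.386]
ft_force: [-0.0, -1.0, 0.2]
width: 0.0639
gripper_force: 0.0
```

Request:
{"op": "play_rows", "data": {"increments": [[0.8, [0, 0, 0], [0, 0, 0]], [0.8, [0, 0, 0], [0, 0, 0]], [0.8, [0, 0, 0], [0, 0, 0]], [0.8, [0, 0, 0], [0, 0, 0]], [0.8, [0, 0, 0], [0, 0, 0]]]}}

```text
time_s: 11.0
ee_pos: [0.4863, -0.0474, 0.0168]
eef_rot: [3.14, -0.0, 1.387]
ft_force: [-1.7, -0.6, 7.8]
width: 0.04
gripper_force: 40.6
```

Run:
```python
from h import *
o=env.get_obs();print(o['ee_pos'],o['width'],o['gripper_force']);P=o['ee_pos']
plan([(.6584,-.1463,.13,1.485)],.8,start=(P[0],P[1],.13,1.386),step=.03)
```

```text
[ 0.48632536 -0.04743382  0.01676073] 0.04000569507411139 40.64642608165741
[[0.8, [-0.0094, 0.0268, 0.0], [0.0, 0.0, -0.0094]], [0.8, [-0.0097, 0.0266, 0.0], [0.0, 0.0, -0.0094]], [0.8, [-0.0101, 0.0265, 0.0], [0.0, 0.0, -0.0094]], [0.8, [-0.0105, 0.0263, 0.0], [0.0, 0.0, -0.0094]], [0.8, [-0.0109, 0.0262, 0.0], [0.0, 0.0, -0.0094]]]
[[0.8, [-0.0112, 0.026, 0.0], [0.0, 0.0, -0.0094]], [0.8, [-0.0116, 0.0259, 0.0], [0.0, 0.0, -0.0094]]]
7 rows
```

Request:
{"op": "play_rows", "data": {"increments": [[0.8, [0, 0, -0.014], [0, 0, 0]], [0.8, [0, 0, -0.025], [0, 0, 0]], [0.8, [0, 0, -0.03], [0, 0, 0]], [0.8, [0, 0, -0.03], [0, 0, 0]], [0.8, [0, 0, -0.015], [0, 0, 0]]]}}

```text
time_s: 11.42
ee_pos: [0.4865, -0.0475, 0.1329]
eef_rot: [3.139, -0.001, 1.387]
ft_force: [-0.1, -0.2, -1.1]
width: 0.0396
gripper_force: 40.8
```

Request:
{"op": "play_rows", "data": {"increments": [[0.8, [-0.0094, 0.0268, 0], [0, 0, -0.0094]], [0.8, [-0.0097, 0.0266, 0], [0, 0, -0.0094]], [0.8, [-0.0101, 0.0265, 0], [0, 0, -0.0094]], [0.8, [-0.0105, 0.0263, 0], [0, 0, -0.0094]], [0.8, [-0.0109, 0.0262, 0], [0, 0, -0.0094]]]}}

```text
time_s: 11.83
ee_pos: [0.6098, -0.1184, 0.1305]
eef_rot: [3.141, -0.0, 1.458]
ft_force: [0.5, 0.1, -0.7]
width: 0.0398
gripper_force: 40.9
```

Request:
{"op": "play_rows", "data": {"increments": [[0.8, [-0.0112, 0.026, 0], [0, 0, -0.0094]], [0.8, [-0.0116, 0.0259, 0], [0, 0, -0.0094]], [0.8, [0, 0, 0], [0, 0, 0]], [0.8, [0, 0, 0.025], [0, 0, 0]], [0.8, [0, 0, 0.03], [0, 0, 0]]]}}

```text
time_s: 12.25
ee_pos: [0.6596, -0.1466, 0.0765]
eef_rot: [3.137, 0.0, 1.485]
ft_force: [1.2, -0.3, -1.5]
width: 0.0399
gripper_force: 41.1
```

Request:
{"op": "play_rows", "data": {"increments": [[0.8, [0, 0, 0.025], [0, 0, 0]], [0.8, [0, 0, 0.01], [0, 0, 0]], [0.8, [0, 0, 0], [0, 0, 0]], [0.8, [0, 0, 0], [0, 0, 0]], [0.8, [0, 0, 0], [0, 0, 0]]]}}

```text
time_s: 12.67
ee_pos: [0.6589, -0.1464, 0.0415]
eef_rot: [3.14, 0.0, 1.485]
ft_force: [0.5, 1.0, -0.6]
width: 0.0399
gripper_force: 41.0
```

Position matches the target (0.6584, -0.1463). Lowering.

Request:
{"op": "play_rows", "data": {"increments": [[0.8, [0, 0, 0.015], [0, 0, 0]], [0.8, [0, 0, 0.008], [0, 0, 0]], [0.8, [0, 0, 0.002], [0, 0, 0]], [0.8, [0, 0, 0.001], [0, 0, 0]], [0.8, [0, 0, 0], [0, 0, 0]]]}}

```text
time_s: 13.08
ee_pos: [0.6579, -0.1459, 0.0139]
eef_rot: [-3.141, -0.0, 1.486]
ft_force: [0.5, -1.0, -1.8]
width: 0.0396
gripper_force: 40.9
```

Request:
{"op": "play_rows", "data": {"increments": [[0.8, [0, 0, 0.001], [0, 0, 0]], [0.8, [0, 0, 0], [0, 0, 0]], [0.8, [0, 0, 0], [0, 0, 0]]]}}

```text
time_s: 13.33
ee_pos: [0.658, -0.146, 0.0138]
eef_rot: [3.142, -0.0, 1.485]
ft_force: [-3.9, 2.7, 9.9]
width: 0.0398
gripper_force: 42.2
```

Request:
{"op": "play_rows", "data": {"increments": [[0.45, [0, 0, 0], [0, 0, 0]], [0.3, [0, 0, 0], [0, 0, 0]], [0, [0, 0, 0], [0, 0, 0]], [0, [0, 0, 0], [0, 0, 0]], [0, [0, 0, 0], [0, 0, 0]]]}}

```text
time_s: 13.75
ee_pos: [0.6582, -0.1461, 0.0128]
eef_rot: [-3.142, 0.0, 1.486]
ft_force: [0.1, -0.7, -0.7]
width: 0.0853
gripper_force: 0.0
```

Request:
{"op": "play_rows", "data": {"increments": [[0, [0, 0, 0], [0, 0, 0]], [0, [0, 0, -0.015], [0, 0, 0]], [0, [0, 0, -0.035], [0, 0, 0]], [0, [0, 0, -0.04], [0, 0, 0]], [0, [0, 0, -0.03], [0, 0, 0]]]}}

```text
time_s: 14.17
ee_pos: [0.6584, -0.1466, 0.1364]
eef_rot: [3.14, 0.0, 1.485]
ft_force: [-0.1, -0.8, 0.9]
width: 0.085
gripper_force: 0.0
```

Request:
{"op": "play_rows", "data": {"increments": [[0, [0, -0.0297, 0], [0, 0, 0]], [0, [0, -0.0297, 0], [0, 0, 0]], [0, [0, -0.0297, 0], [0, 0, 0]], [0, [0, -0.0297, 0], [0, 0, 0]], [0, [0, -0.0297, 0], [0, 0, 0]]]}}

```text
time_s: 14.58
ee_pos: [0.5089, -0.1333, 0.1341]
eef_rot: [3.14, -0.0, 1.486]
ft_force: [0.4, 0.3, -1.5]
width: 0.0852
gripper_force: 0.0
```

Request:
{"op": "play_rows", "data": {"increments": [[0, [-0.001, -0.0297, 0], [0, 0, 0]], [0, [0, 0, 0.02], [0, 0, 0]], [0, [0, 0, 0.03], [0, 0, 0]], [0, [0, 0, 0], [0, 0, 0]], [0, [0, 0, 0], [0, 0, 0]]]}}

```text
time_s: 15.0
ee_pos: [0.48, -0.132, 0.083]
eef_rot: [-3.14, -0.0, 1.485]
ft_force: [0.2, -0.1, 0.1]
width: 0.0858
gripper_force: 0.0
```

```bash
cat > e.py <<'E'
import sys
from h import *
l,z,h,r=sys.argv[1],float(sys.argv[2]),sys.argv[3],float(sys.argv[4]);x,y=map(float,sys.argv[5:7])
o=env.get_obs();print(o['ee_pos'],o['eef_rot'])
p,im=snap('wrist',h)
for q in nets.place_of(l,'wrist')[:2]: print(q['confidence'],w(p,q['position']))
v=im[:,:,::-1].copy()
t=np.linspace(0,6.28,60);X=np.c_[x+r*np.cos(t),y+r*np.sin(t),np.full(60,z)]
cv2.polylines(v,[proj(p,X).round().astype(int)],1,(0,0,255),1)
cv2.imwrite('pics/f_'+h,v)
E
python3 e.py lidded_tin .068 w7.png .027 .4803 -.132
```

```text
[ 0.48004013 -0.13203046  0.08301002] [-3.1397132e+00 -4.4813973e-04  1.4849393e+00]
0.86 [ 0.48354691 -0.13659659  0.00753294]
```

View pics/f_w7.png

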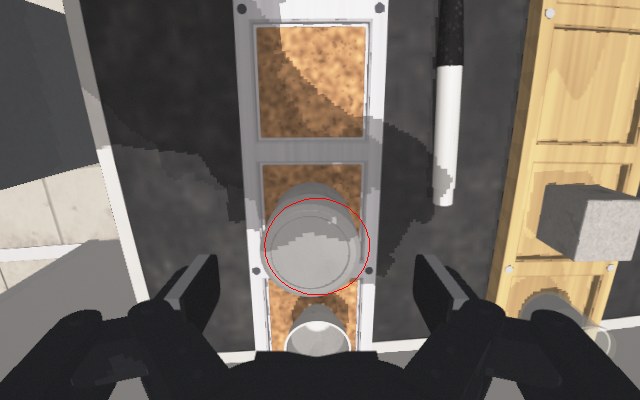

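The tin's lid, about (312,247), nearly matches the drawn circle, and the cube and bottle stand in their new pockets at right. Grasping the tin.

Request:
{"op": "play_rows", "data": {"increments": [[0, [0, -0.0015, 0.025], [0, 0, 0]], [0, [0, 0, 0.023], [0, 0, 0]], [0, [0, 0, 0.013], [0, 0, 0]], [0, [0, 0, 0.007], [0, 0, 0]], [0.3, [0, 0, 0], [0, 0, 0]]]}}

```text
time_s: 15.52
ee_pos: [0.4792, -0.1319, 0.0148]
eef_rot: [-3.141, -0.0, 1.485]
ft_force: [0.4, -0.5, 1.0]
width: 0.0755
gripper_force: 0.0
```

Request:
{"op": "play_rows", "data": {"increments": [[0.7, [0, 0, 0], [0, 0, 0]], [0.7, [0, 0, 0], [0, 0, 0]], [0.7, [0, 0, 0], [0, 0, 0]], [0.7, [0, 0, 0], [0, 0, 0]], [0.7, [0, 0, 0], [0, 0, 0]]]}}

```text
time_s: 15.93
ee_pos: [0.4795, -0.132, 0.0162]
eef_rot: [3.14, 0.0, 1.485]
ft_force: [-0.4, -0.1, 7.6]
width: 0.0513
gripper_force: 41.2
```

Request:
{"op": "play_rows", "data": {"increments": [[0.7, [0, 0, -0.014], [0, 0, 0]], [0.7, [0, 0, -0.025], [0, 0, 0]], [0.7, [0, 0, -0.03], [0, 0, 0]], [0.7, [0, 0, -0.03], [0, 0, 0]], [0.7, [0, 0, -0.015], [0, 0, 0]]]}}

```text
time_s: 16.35
ee_pos: [0.4797, -0.1321, 0.1324]
eef_rot: [3.138, -0.0, 1.485]
ft_force: [1.0, -0.1, -0.8]
width: 0.0517
gripper_force: 42.1
```

Run:
```python
from h import *
o=env.get_obs();print(o['ee_pos'],o['width'],o['gripper_force']);P=o['ee_pos']
plan([(.6656,-.0627,P[2],1.485)],.7,start=(*P,1.485),step=.03)
```

```text
[ 0.47971136 -0.13205739  0.13243808] 0.05172889626372256 42.09652915344092
[[0.7, [0.0121, 0.0256, 0.0], [0.0, 0.0, 0.0]], [0.7, [0.0121, 0.0256, 0.0], [0.0, 0.0, 0.0]], [0.7, [0.0121, 0.0256, 0.0], [0.0, 0.0, 0.0]], [0.7, [0.0121, 0.0256, 0.0], [0.0, 0.0, 0.0]], [0.7, [0.0121, 0.0256, 0.0], [0.0, 0.0, 0.0]]]
[[0.7, [0.0121, 0.0256, 0.0], [0.0, 0.0, 0.0]], [0.7, [0.0121, 0.0256, 0.0], [0.0, 0.0, 0.0]]]
7 rows
```

Request:
{"op": "play_rows", "data": {"increments": [[0.7, [0.012, 0.0256, 0], [0, 0, 0]], [0.7, [0.012, 0.0256, 0], [0, 0, 0]], [0.7, [0.012, 0.0256, 0], [0, 0, 0]], [0.7, [0.012, 0.0256, 0], [0, 0, 0]], [0.7, [0.012, 0.0256, 0], [0, 0, 0]]]}}

```text
time_s: 16.77
ee_pos: [0.6129, -0.0821, 0.1301]
eef_rot: [3.141, -0.0, 1.486]
ft_force: [0.9, -0.4, -1.4]
width: 0.0516
gripper_force: 42.1
```

Request:
{"op": "play_rows", "data": {"increments": [[0.7, [0.012, 0.0256, 0], [0, 0, 0]], [0.7, [0.012, 0.0256, 0], [0, 0, 0]], [0.7, [0, 0, 0], [0, 0, 0]], [0.7, [0, 0, 0.025], [0, 0, 0]], [0.7, [0, 0, 0.03], [0, 0, 0]]]}}

```text
time_s: 17.18
ee_pos: [0.6667, -0.063, 0.0761]
eef_rot: [3.136, -0.0, 1.487]
ft_force: [0.4, -0.0, -1.8]
width: 0.0518
gripper_force: 42.2
```

Request:
{"op": "play_rows", "data": {"increments": [[0.7, [0, 0, 0.025], [0, 0, 0]], [0.7, [0, 0, 0.01], [0, 0, 0]], [0.7, [0, 0, 0], [0, 0, 0]], [0.7, [0, 0, 0], [0, 0, 0]], [0.7, [0, 0, 0], [0, 0, 0]]]}}

```text
time_s: 17.6
ee_pos: [0.6656, -0.0637, 0.0406]
eef_rot: [3.139, 0.0, 1.485]
ft_force: [0.8, 0.2, -0.3]
width: 0.0514
gripper_force: 42.1
```

Request:
{"op": "play_rows", "data": {"increments": [[0.7, [0, 0, 0.015], [0, 0, 0]], [0.7, [0, 0, 0.008], [0, 0, 0]], [0.7, [0, 0, 0.002], [0, 0, 0]], [0.7, [0, 0, 0.001], [0, 0, 0]], [0.7, [0, 0, 0], [0, 0, 0]]]}}

```text
time_s: 18.02
ee_pos: [0.6649, -0.0634, 0.0135]
eef_rot: [3.141, -0.0, 1.485]
ft_force: [0.5, -0.5, -0.1]
width: 0.0515
gripper_force: 42.2
```

Request:
{"op": "play_rows", "data": {"increments": [[0.7, [0, 0, 0.001], [0, 0, 0]], [0.7, [0, 0, 0], [0, 0, 0]], [0.7, [0, 0, 0], [0, 0, 0]]]}}

```text
time_s: 18.27
ee_pos: [0.6651, -0.0635, 0.0133]
eef_rot: [3.14, -0.0, 1.485]
ft_force: [-3.0, 0.8, 7.3]
width: 0.0516
gripper_force: 42.3
```

Contact at 7.3 N. Releasing and moving to the crucible.

Request:
{"op": "play_rows", "data": {"increments": [[0.3, [0, 0, 0], [0, 0, 0]], [0.15, [0, 0, 0], [0, 0, 0]], [0, [0, 0, 0], [0, 0, 0]], [0, [0, 0, 0], [0, 0, 0]], [0, [0, 0, 0], [0, 0, 0]]]}}

```text
time_s: 18.68
ee_pos: [0.6647, -0.0634, 0.0119]
eef_rot: [3.142, 0.0, 1.486]
ft_force: [-0.1, -0.4, 0.3]
width: 0.0855
gripper_force: 0.0
```

Request:
{"op": "play_rows", "data": {"increments": [[0, [0, 0, 0], [0, 0, 0]], [0, [0, 0, -0.015], [0, 0, 0]], [0, [0, 0, -0.035], [0, 0, 0]], [0, [0, 0, -0.04], [0, 0, 0]], [0, [0, 0, -0.03], [0, 0, 0]]]}}

```text
time_s: 19.1
ee_pos: [0.665, -0.0639, 0.1353]
eef_rot: [3.14, 0.0, 1.485]
ft_force: [1.1, -0.5, 0.6]
width: 0.0858
gripper_force: 0.0
```

Request:
{"op": "play_rows", "data": {"increments": [[0, [-0.0205, -0.022, 0], [0, 0, 0]], [0, [-0.0205, -0.022, 0], [0, 0, 0]], [0, [-0.0205, -0.022, 0], [0, 0, 0]], [0, [-0.0205, -0.022, 0], [0, 0, 0]], [0, [-0.0205, -0.022, 0], [0, 0, 0]]]}}

```text
time_s: 19.52
ee_pos: [0.5453, -0.1568, 0.1331]
eef_rot: [3.141, 0.0, 1.486]
ft_force: [-0.1, 0.1, 0.5]
width: 0.0855
gripper_force: 0.0
```

Request:
{"op": "play_rows", "data": {"increments": [[0, [-0.0205, -0.022, 0], [0, 0, 0]], [0, [-0.0205, -0.022, 0], [0, 0, 0]], [0, [-0.0205, -0.022, 0], [0, 0, 0]], [0, [0, 0, 0.03], [0, 0, 0]], [0, [0, 0, 0.03], [0, 0, 0]]]}}

```text
time_s: 19.93
ee_pos: [0.4754, -0.2139, 0.0739]
eef_rot: [3.137, 0.002, 1.482]
ft_force: [0.5, 0.1, -0.1]
width: 0.0854
gripper_force: 0.0
```

Request:
{"op": "play_rows", "data": {"increments": [[0, [0, 0, 0.01], [0, 0, 0]], [0, [0, 0, 0], [0, 0, 0]], [0, [0, 0, 0], [0, 0, 0]], [0, [0, 0, 0], [0, 0, 0]]]}}

```text
time_s: 20.27
ee_pos: [0.476, -0.2119, 0.063]
eef_rot: [3.14, 0.0, 1.486]
ft_force: [0.1, -0.8, -0.1]
width: 0.0853
gripper_force: 0.0
```

```bash
python3 e.py crucible .047 w8.png .022 .4747 -.212
```

```text
[ 0.4760302  -0.21189282  0.06303841] [3.14047655e+00 3.22411790e-04 1.48584369e+00]
0.79 [ 0.47108703 -0.21353218  0.01001649]
```

View pics/f_w8.png

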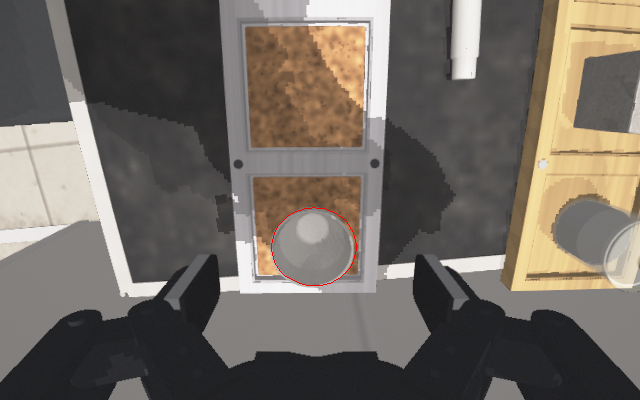

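The drawn circle lies on the crucible's rim at (313,247), centred between the fingers. Grasping.

Request:
{"op": "play_rows", "data": {"increments": [[0, [0, -0.001, 0.022], [0, 0, 0]], [0, [0, 0, 0.015], [0, 0, 0]], [0, [0, 0, 0.009], [0, 0, 0]], [0.4, [0, 0, 0], [0, 0, 0]], [0.8, [0, 0, 0], [0, 0, 0]]]}}

```text
time_s: 20.78
ee_pos: [0.4745, -0.2117, 0.0162]
eef_rot: [-3.141, -0.0, 1.486]
ft_force: [-0.5, -0.2, -0.1]
width: 0.064
gripper_force: 0.0
```

Request:
{"op": "play_rows", "data": {"increments": [[0.8, [0, 0, 0], [0, 0, 0]], [0.8, [0, 0, 0], [0, 0, 0]], [0.8, [0, 0, 0], [0, 0, 0]], [0.8, [0, 0, 0], [0, 0, 0]], [0.8, [0, 0, 0], [0, 0, 0]]]}}

```text
time_s: 21.2
ee_pos: [0.4747, -0.2119, 0.0169]
eef_rot: [3.14, 0.0, 1.485]
ft_force: [-1.3, 0.2, 7.0]
width: 0.0411
gripper_force: 39.8
```

Request:
{"op": "play_rows", "data": {"increments": [[0.8, [0, 0, -0.014], [0, 0, 0]], [0.8, [0, 0, -0.025], [0, 0, 0]], [0.8, [0, 0, -0.03], [0, 0, 0]], [0.8, [0, 0, -0.03], [0, 0, 0]], [0.8, [0, 0, -0.015], [0, 0, 0]]]}}

```text
time_s: 21.62
ee_pos: [0.475, -0.2121, 0.1333]
eef_rot: [3.138, 0.001, 1.485]
ft_force: [-0.3, -0.9, -1.3]
width: 0.0414
gripper_force: 40.5
```

Run:
```python
from h import *
o=env.get_obs();print(o['ee_pos'],o['width'],o['gripper_force']);P=o['ee_pos']
plan([(.6728,.021,P[2],1.485)],.8,start=(*P,1.485),step=.03)
snap('wrist','w9.png')
```

```text
[ 0.47504325 -0.21214993  0.13325795] 0.04139577444616712 40.54219797486439
[[0.8, [0.0227, 0.0161, 0.0], [0.0, 0.0, 0.0]], [0.8, [0.0227, 0.0161, 0.0], [0.0, 0.0, 0.0]], [0.8, [0.0227, 0.0161, 0.0], [0.0, 0.0, 0.0]], [0.8, [0.0227, 0.0161, 0.0], [0.0, 0.0, 0.0]], [0.8, [0.0227, 0.0161, 0.0], [0.0, 0.0, 0.0]]]
[[0.8, [0.0227, 0.0161, 0.0], [0.0, 0.0, 0.0]], [0.8, [0.0227, 0.0161, 0.0], [0.0, 0.0, 0.0]], [0.8, [0.0227, 0.0161, 0.0], [0.0, 0.0, 0.0]], [0.8, [0.0227, 0.0161, 0.0], [0.0, 0.0, 0.0]], [0.8, [0.0227, 0.0161, 0.0], [0.0, 0.0, 0.0]]]
[[0.8, [0.0227, 0.0161, 0.0], [0.0, 0.0, 0.0]]]
11 rows
```

View pics/w9.png

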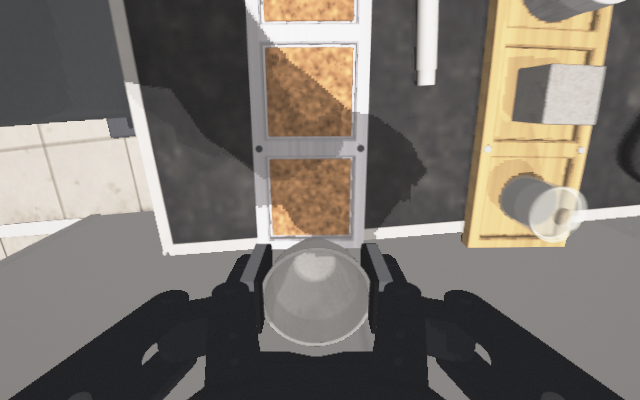

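The crucible is held level (rim at (318,297)), and the bottle and cube stand upright in the wooden rack. Carrying it to the leftmost pocket.

Request:
{"op": "play_rows", "data": {"increments": [[0.8, [0.0227, 0.016, 0], [0, 0, 0]], [0.8, [0.0227, 0.016, 0], [0, 0, 0]], [0.8, [0.0227, 0.016, 0], [0, 0, 0]], [0.8, [0.0227, 0.016, 0], [0, 0, 0]], [0.8, [0.0227, 0.016, 0], [0, 0, 0]]]}}

```text
time_s: 22.08
ee_pos: [0.5644, -0.1042, 0.1301]
eef_rot: [3.141, -0.0, 1.486]
ft_force: [-0.2, 0.0, -0.6]
width: 0.0413
gripper_force: 40.5
```

Request:
{"op": "play_rows", "data": {"increments": [[0.8, [0.0227, 0.016, 0], [0, 0, 0]], [0.8, [0.0227, 0.016, 0], [0, 0, 0]], [0.8, [0.0227, 0.016, 0], [0, 0, 0]], [0.8, [0.0227, 0.016, 0], [0, 0, 0]], [0.8, [0.0227, 0.016, 0], [0, 0, 0]]]}}

```text
time_s: 22.5
ee_pos: [0.6537, 0.0023, 0.13]
eef_rot: [-3.142, -0.0, 1.486]
ft_force: [0.1, -0.2, -0.7]
width: 0.0413
gripper_force: 40.5
```

Request:
{"op": "play_rows", "data": {"increments": [[0.8, [0.0225, 0.016, 0], [0, 0, 0]], [0.8, [0, 0, 0], [0, 0, 0]], [0.8, [0, 0, 0.025], [0, 0, 0]], [0.8, [0, 0, 0.03], [0, 0, 0]], [0.8, [0, 0, 0.025], [0, 0, 0]]]}}

```text
time_s: 22.92
ee_pos: [0.6707, 0.0223, 0.0489]
eef_rot: [3.141, -0.0, 1.486]
ft_force: [0.2, 0.2, -0.9]
width: 0.0411
gripper_force: 40.6
```

Request:
{"op": "play_rows", "data": {"increments": [[0.8, [0, 0, 0.01], [0, 0, 0]], [0.8, [0, 0, 0], [0, 0, 0]], [0.8, [0, 0, 0], [0, 0, 0]], [0.8, [0, 0, 0], [0, 0, 0]]]}}

```text
time_s: 23.25
ee_pos: [0.6719, 0.0216, 0.0414]
eef_rot: [3.14, -0.0, 1.485]
ft_force: [0.2, -1.0, -0.8]
width: 0.0409
gripper_force: 40.6
```

Request:
{"op": "play_rows", "data": {"increments": [[0.8, [0, 0, 0.015], [0, 0, 0]], [0.8, [0, 0, 0.008], [0, 0, 0]], [0.8, [0, 0, 0.002], [0, 0, 0]], [0.8, [0, 0, 0.001], [0, 0, 0]], [0.8, [0, 0, 0], [0, 0, 0]]]}}

```text
time_s: 23.67
ee_pos: [0.6706, 0.022, 0.0141]
eef_rot: [-3.141, -0.0, 1.485]
ft_force: [-0.1, 0.7, 2.6]
width: 0.0412
gripper_force: 40.8
```

Request:
{"op": "play_rows", "data": {"increments": [[0.8, [0, 0, 0.001], [0, 0, 0]], [0.8, [0, 0, 0], [0, 0, 0]], [0.8, [0, 0, 0], [0, 0, 0]]]}}

```text
time_s: 23.92
ee_pos: [0.6706, 0.022, 0.014]
eef_rot: [-3.141, -0.001, 1.485]
ft_force: [-2.9, 0.3, 10.7]
width: 0.0412
gripper_force: 41.4
```

Contact. Releasing, then lifting and pulling back toward the robot to check.

Request:
{"op": "play_rows", "data": {"increments": [[0.45, [0, 0, 0], [0, 0, 0]], [0.3, [0, 0, 0], [0, 0, 0]], [0, [0, 0, 0], [0, 0, 0]], [0, [0, 0, 0], [0, 0, 0]], [0, [0, 0, 0], [0, 0, 0]]]}}

```text
time_s: 24.33
ee_pos: [0.671, 0.0219, 0.0128]
eef_rot: [-3.142, 0.0, 1.486]
ft_force: [-0.1, -0.7, -0.1]
width: 0.0851
gripper_force: 0.0
```

Request:
{"op": "play_rows", "data": {"increments": [[0, [0, 0, 0], [0, 0, 0]], [0, [0, 0, -0.015], [0, 0, 0]], [0, [0, 0, -0.035], [0, 0, 0]], [0, [0, 0, -0.04], [0, 0, 0]], [0, [0, 0, -0.035], [0, 0, 0]]]}}

```text
time_s: 24.75
ee_pos: [0.6709, 0.0215, 0.1406]
eef_rot: [3.141, 0.0, 1.485]
ft_force: [1.1, 0.4, 0.1]
width: 0.0855
gripper_force: 0.0
```

Request:
{"op": "play_rows", "data": {"increments": [[0, [0.03, 0, -0.025], [0, 0, 0]], [0, [0.03, 0, -0.025], [0, 0, 0]], [0, [0.03, 0, -0.025], [0, 0, 0]], [0, [0.03, 0, -0.025], [0, 0, 0]], [0, [0, 0, 0], [0, 0, 0]]]}}

```text
time_s: 25.17
ee_pos: [0.6832, 0.1499, 0.2437]
eef_rot: [3.135, -0.006, 1.493]
ft_force: [1.0, 1.6, -0.7]
width: 0.0854
gripper_force: 0.0
```

Request:
{"op": "play_rows", "data": {"increments": [[0, [0, 0, 0], [0, 0, 0]], [0, [0, 0, 0], [0, 0, 0]], [0, [0, 0, 0], [0, 0, 0]]]}}

```text
time_s: 25.42
ee_pos: [0.6806, 0.1399, 0.2377]
eef_rot: [-3.141, 0.001, 1.484]
ft_force: [-0.3, -0.2, -0.3]
width: 0.0855
gripper_force: 0.0
```

Run:
```python
from h import *
c,s=np.cos(np.radians(4.94)),np.sin(np.radians(4.94))
for cam in ['wrist','top','scene']:
    p,im=snap(cam,'end_%s.png'%cam)
    for l in ['mortar_cube','crucible','stoppered_bottle','lidded_tin']:
        for q in nets.place_of(l,cam)[:3]:
            P=w(p,q['position']);d=P[:2]-[.662,-.1045];print(cam,l,round(q['confidence'],2),P.round(3),'in rack',(np.array([[c,-s],[s,c]])@d).round(3))
    im=im[:,:,::-1]
    a=im if cam=='wrist' else (im[120:270,260:450] if cam=='top' else im[110:280,200:400])
    cv2.imwrite('pics/e_%s.png'%cam,cv2.resize(a,(400,int(400*a.shape[0]/a.shape[1]))))
A=[cv2.imread('pics/e_%s.png'%k) for k in('wrist','top','scene')]
m=max(x.shape[0] for x in A[1:]);pad=lambda x:cv2.copyMakeBorder(x,0,m-x.shape[0],0,0,0)
cv2.imwrite('pics/e.png',np.vstack([np.hstack([cv2.copyMakeBorder(A[0],0,0,200,200,0)]),np.hstack([pad(A[1]),pad(A[2])])])[:600])
```

```text
wrist crucible 0.73 [0.668 0.021 0.009] in rack [-0.004  0.126]
wrist stoppered_bottle 0.82 [ 0.5    0.139 -0.002] in rack [-0.182  0.229]
wrist stoppered_bottle 0.62 [ 0.406  0.14  -0.002] in rack [-0.276  0.221]
wrist lidded_tin 0.94 [ 0.667 -0.065  0.005] in rack [0.002 0.04 ]
top mortar_cube 0.81 [ 0.66  -0.145  0.005] in rack [ 0.001 -0.04 ]
top crucible 0.82 [0.667 0.022 0.008] in rack [-0.006  0.126]
top stoppered_bottle 0.91 [ 0.645 -0.228  0.011] in rack [-0.006 -0.124]
top stoppered_bottle 0.77 [ 0.497  0.145 -0.001] in rack [-0.185  0.235]
top stoppered_bottle 0.58 [0.408 0.144 0.001] in rack [-0.275  0.226]
top lidded_tin 0.6 [ 0.664 -0.064  0.009] in rack [-0.001  0.04 ]
scene mortar_cube 0.57 [ 0.657 -0.148  0.008] in rack [-0.001 -0.044]
scene stoppered_bottle 0.65 [0.499 0.138 0.001] in rack [-0.183  0.227]
scene stoppered_bottle 0.55 [0.413 0.139 0.003] in rack [-0.269  0.221]
scene stoppered_bottle 0.54 [ 0.648 -0.23   0.012] in rack [-0.003 -0.126]
scene lidded_tin 0.64 [ 0.669 -0.068  0.005] in rack [0.003 0.037]
```

View pics/e.png

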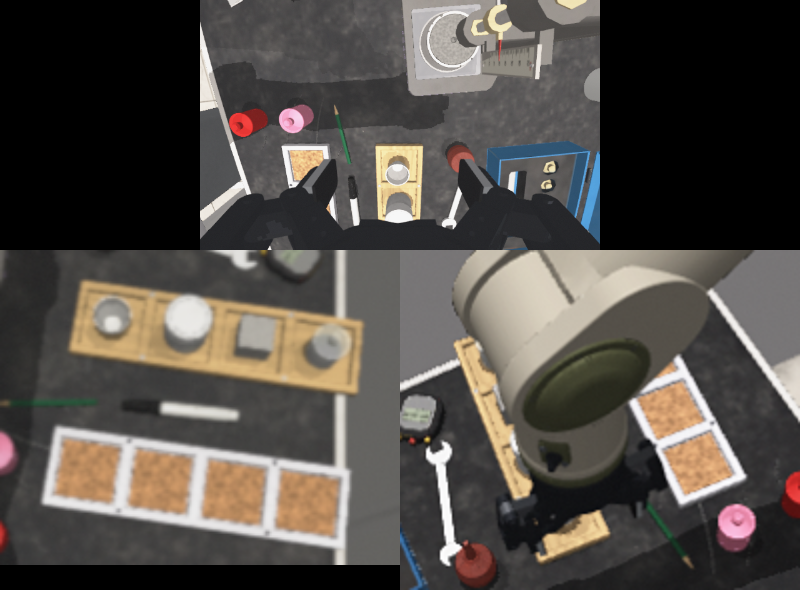

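The top view shows crucible, tin, cube and bottle from left to right in the wooden rack, all upright and within about 6 mm of their pocket centres. The aluminium rack is empty and the gripper is clear.

```bash
python3 -c "
from rig import order;print(order.finish_job())"
```

```text
the job is handed in; nothing more can be done
None
```

All four samples now stand upright in the wooden rack in reverse order (crucible, tin, cube, bottle from the left), each within about 6 mm of its pocket centre by the last camera check, and the job is handed in at about 26 s of the allowed 96 s; no verdict was returned.

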